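# Close up the pencil sharpener and hold its lid half-way to the lock

### The job

A new cutter has just been fitted in the electric pencil sharpener. Close it up: first push the shavings drawer fully shut, then pick up the bayonet lid, lower it into the collar with its pins through the two notches until it sits down on the rim, and twist it clockwise (seen from above) to half-way, where the lid's tabs point at the single ticks. Do not let it go on to the lock click, as that would start the motor; finish with the lid still held in the gripper at half-way, and leave the other things on the desk where they are.

Things in the scene. Friction and masses are not known exactly. Their poses are not given: they have to be found in the camera images.
- bay_mouth (a point): centre of the sharpener's round mouth, on the collar's axis, level with its top rim 80 mm above the desk. Axes as the sharpener's. White collar: 92 mm outside, bore 62 mm, 30 mm deep, rim 8 mm thick over an inner track. Two notches 18 mm wide cut the rim at its +x and -x sides, a flat black tab outside each. The lid goes in with its pins in them and then turns lightly, clockwise from above only
- half_tick (a point): top of one of the two single raised black ticks outside the collar, level with its rim, 49 mm from the mouth's axis and 45 degrees clockwise (from above) from the +x notch: half-way. The other is opposite. Pairs of ticks at 90 degrees mark the lock, where the turn stops; a sprung ball clicks from about 70 degrees on. Axes as the sharpener's
- sharpener: grey electric pencil sharpener, fixed to the desk: base 150 mm (x) by 116 mm (y), 50 mm high, with a white collar standing on it to 80 mm. Origin: centre of the base's underside; z up, the drawer is in its -x side, the mouth's axis 20 mm towards +x
- lid_handle (a point): centre of the upright bar handle on the loose grey bayonet lid, which starts standing on the desk, handle up. Handle 52 mm along the lid's x, 14 mm thick along y, 30 mm high: its foot, 15 mm below this point, is on the flange. This point is 47 mm above the lid's underside. Seated in the collar it is 23 mm above the mouth (44 mm if the pins merely rest on the rim)
- lid: the same lid, 0.12 kg; origin: centre of its underside, z up. Plug 58 mm wide, 24 mm deep, foot tapered; on it a flange 84 mm wide, 8 mm thick, with a small tab at both ends of x (94 mm over both). A steel pin 11 mm thick along x, 16 mm below the flange's underside, sticks out of the plug at both ends (76 mm over all). The lid is alike after a half turn
- drawer_pull (a point): middle of the front face of the bar pull of the black shavings drawer, 22 mm above the desk; pull 50 mm wide, 10 mm high, sticking out 12 mm from the drawer front (100 x 40 mm). Axes as the sharpener's: the drawer goes in along +x, and when shut this point is 113 mm from the mouth's axis. Pushing takes about 2 N; it stays where it is left
- drawer (a joint): how far the shavings drawer is out, m: 0 is fully shut, up to 0.06
- mug_mid (a point): blue ceramic mug, 82 mm wide, 92 mm high, handle to its +y side; point half-way up its axis. Not part of the job
- bell_mid (a point): brass hand bell standing mouth down with a dark wooden handle, 68 mm wide, 118 mm high; point on its axis 50 mm up. Not part of the job
- pot_mid (a point): round cork pencil pot, 72 mm wide, 95 mm high, with pencils up to about 200 mm high; point 48 mm up its axis. Not part of the job
- remover_mid (a point): black spring-jaw staple remover, 55 x 14 x 28 mm; point at its middle. Not part of the job
- ruler_mid (a point): flat fragment of a pale birch ruler, 130 x 30 x 5 mm; point at its middle. Not part of the job
- eraser_mid (a point): rubber eraser in a paper sleeve, 45 x 20 x 12 mm; point at its middle. Not part of the job
- tape_mid (a point): black tape dispenser, 130 x 55 x 80 mm; point on its middle axis 40 mm up. Not part of the job
Things that resemble listed ones, but are neither listed nor needed, are in the scene too. Leave any red look-alike of the lid alone.

How it is judged:
By the outcome, as a careful person would: the job done as asked, in the order asked, and still so for the second after the job is handed in, while the arm keeps its last pose, push and grip.
It also fails if it takes over 51 s, if anything falls off the work surface, if the arm or the gripper's body presses on something with over 40 N, if the wrist force passes 120 N, or if a joint passes its speed limit or range.

### The arm

A 6-joint arm with a two-finger parallel gripper is mounted at the origin on the work surface. World frame = base frame: x ahead of the robot, y to its left, z up, the work surface at z = 0. Lengths are in m, angles in rad, forces in N, time in s.
With the tool pointing down it reaches from about 0.3 to 0.875 m from the base axis. Payload 4.2 kg.
Tool frame: the origin (TCP) lies at the very end of the fingers, on their centre line; the grasp point (between the pads) lies 19 mm behind it; z points along the fingers, y is the line along which they close (so a half turn about z gives the same grasp; the last joint's range is limited). The gripper opens to 85 mm and grips with 20 to 120 N. Pads are 22 mm wide; open, the fingers measure 114 mm over their backs; the gripper's body (76 mm by 85 mm) begins 54 mm behind the grasp point. The pads swing forward as they close: fully open they stand 13 mm farther back than shut.
Start: joints at [-1.294, 0.32, 1.565, -0, 1.257, -0.02], TCP at [0.168, -0.55, 0.231] pointing down, gripper open.
Joint ranges: [-3.11, 3.11], [-0.84, 2.01], [0.21, 2.61], [-1.34, 4.49], [0.05, 2.63], [-2.56, 2.56]. Speed limits (rad/s): [2.57, 2.57, 3.14, 3.14, 3.14, 3.14].

### API

Orientations are given as a unit quaternion [w, x, y, z].
In Python, from bench import manip gives the robot as it stands.
- The arm moves only by the tool apply_moves, never from a script. Its argument "rows" is a list that holds one entry, the list of rows, each a list of 5 numbers: the shift along the tool's x, y, z normalised to -1 to 1, where 1 is 1 m, then the turn about the tool's z normalised to -1 to 1, where 1 is 0.5 rad, then the opening, from -1 (shut) to 1 (fully open). In form: [[[tx, ty, tz, roll, grip], ...]]. A call has 1 to 20 rows; each row shifts and turns the commanded pose from where the row before left it, along the tool's axes as they then stand; what a row does not reach is not made up. A row lasts 1/10 s, in which the tool goes at most 50 mm and 8.59 degrees, less where a joint would pass 70% of its speed; a pose out of reach is approached as far as the arm can. A call with a number of a shift or a turn outside -1 to 1 is refused whole. A call with a gripper value outside its range is refused whole. The fingers move at their own pace and stop on an object; the grip force is fixed at half the most. Time passes only in rows, so rows that do not move let the fingers close. It gives the time, the measured TCP pose, the force, the opening and the grip force at its end, in the units of the state.
- manip.get_obs(): the state, without advancing time (a new reading comes with each control period).
- manip.get_image(name): name is "scene" or "top" or "wrist"; returns a dict with "frame" (400x640x3 uint8, blue, green, red), "K" (3x3 intrinsics, pixels), "R" (3x3) and "t" (3): a world point X has camera coordinates R X + t; the wrist camera has in their place "tool_from_camera" (4x4, takes a point from camera to tool coordinates, whose origin is the TCP and whose axes are the flange's). Camera axes: x right, y down, z forward; pixel columns grow to the right and rows downward; lengths in m; the calibration is good to about 2 mm. A picture is of the moment at which its call begins: read the wrist's pose just before it. There is no depth.
- manip.finish_job(): hands the job in; it is judged then, once.
The state is a dict: "t": time; "joint_pos": joint angles; "joint_velocities": joint speeds; "tau": joint torques, N m; "eef_pos": TCP position; "tool_rot": TCP orientation; "contact_force": force on the tool from outside, world axes, zero at the start; "ft_torque": the same for the moment, N m; "width": finger opening in m; "grasp_force": force on a finger pad.
Only numpy, scipy, OpenCV 4.12 (cv2) and the standard library are available. Lean on these libraries where they do the work, as an engineer would, in place of code of your own. Each camera call takes 0.05 s, during which the arm holds its last target. There are 200 camera calls.

## Working session

There is one attempt and no reset: what is moved stays moved. The work goes in short steps, Python scripts to look and compute and a tool call to move; the robot and the scene stay as the last step left them, time stands still between calls to the robot, and variables do not carry over. Pictures are saved under pics/ and viewed, at most 10 in all, crops included, and the job is handed in when it is done.

Besides the shell and the picture viewer there is one more tool, called after "Emit:" by a JSON object that holds its "name" and its "arguments", one argument or row to a line. apply_moves: Moves the arm, as the interface text tells. Scaled input: -1 to 1 covers 1 m each way for a shift and 0.5 rad each way for a turn. Its arguments: {"type":"object","properties":{"rows":{"type":"array","items":{"type":"array","items":{"type":"array","items":{"type":"number","minimum":-1,"maximum":1}}}}},"required":["rows"]}

```bash
ls; mkdir -p pics; cat > h.py <<'E'
import numpy as np, cv2, json
from bench import manip
def snap(name,fn):
    o=manip.get_obs(); d=manip.get_image(name)
    cv2.imwrite('pics/'+fn+'.png',d['frame'])
    c={k:np.array(v).tolist() for k,v in d.items() if k!='frame'}
    c['p']=list(map(float,o['eef_pos'])); c['q']=list(map(float,o['tool_rot']))
    json.dump(c,open('pics/'+fn+'.json','w'))
def rot(q):
    from scipy.spatial.transform import Rotation as R
    return R.from_quat([q[1],q[2],q[3],q[0]]).as_matrix()
def cam(fn):
    c=json.load(open('pics/'+fn+'.json')); K=np.array(c['K'])
    if 'tool_from_camera' in c:
        T=np.array(c['tool_from_camera']); Rt=rot(c['q'])
        Rw=Rt@T[:3,:3]; o=Rt@T[:3,3]+np.array(c['p'])
        return K,Rw.T,-Rw.T@o
    return K,np.array(c['R']),np.array(c['t'])
def pt(fn,u,v,z):
    K,R,t=cam(fn); o=-R.T@t; d=R.T@np.linalg.inv(K)@[u,v,1.]
    return o+d*(z-o[2])/d[2]
def px(fn,X):
    K,R,t=cam(fn); a=K@(R@np.array(X)+t); return a[:2]/a[2]
def state():
    o=manip.get_obs(); R=rot(o['tool_rot'])
    for k in ('t','eef_pos','joint_pos','contact_force','ft_torque','width','grasp_force'): print(k,np.round(o[k],4))
    print(np.round(R,3).tolist())
E
python3 - <<'E'
from h import *
state()
snap('top','top0'); snap('scene','sc0')
for f in('top0','sc0'):
    K,R,t=cam(f); print(f,K[0,0],-R.T@t)
a=cv2.imread('pics/top0.png'); b=cv2.imread('pics/sc0.png')
E
```

```text
pics
t 0.0
eef_pos [ 0.1681 -0.5494  0.2305]
joint_pos [-1.294   0.3203  1.5657  0.      1.2574 -0.02  ]
contact_force [-0.2917  0.504   0.0675]
ft_torque [ 0.0264 -0.0148 -0.0183]
width 0.0856
grasp_force 0.0
[[0.956, 0.292, -0.0], [0.292, -0.956, 0.002], [0.0, -0.002, -1.0]]
top0 480.3141746663173 [ 0.41684915 -0.09383184  1.49306383]
sc0 376.00133650581665 [1.21051915 0.13988492 0.62058335]
```

View pics/top0.png

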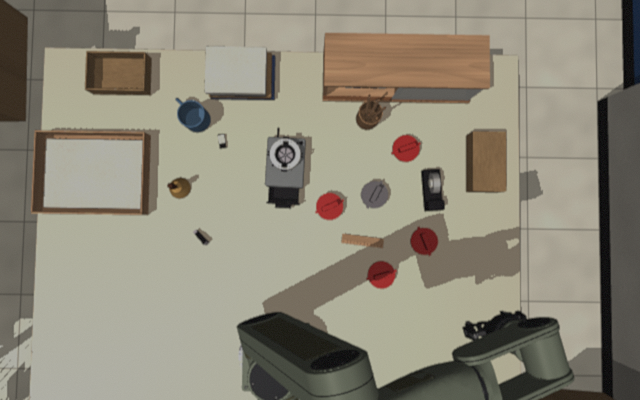

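View pics/sc0.png

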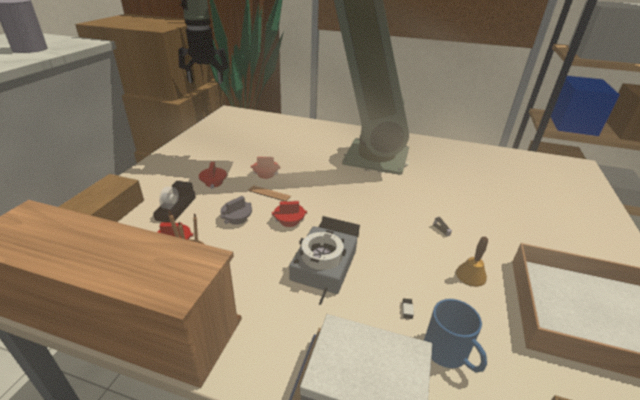

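Top view: the sharpener is at (285,160), with its drawer out towards the robot, pull at about (283,205). The grey lid is at (376,193). Things that could be taken for it are the red look-alikes at (330,206), (405,148), (424,240) and (381,274), plus the tape dispenser at (432,188). I choose the grey one and will check it in a close crop.

```bash
python3 - <<'E'
from h import *
a=cv2.imread('pics/top0.png')[120:225,255:415]
cv2.imwrite('pics/c0.png',cv2.resize(a,None,fx=5,fy=5,interpolation=cv2.INTER_CUBIC))
print(pt('top0',376,193,.03),pt('top0',285.5,154,.08),pt('top0',283,206,.022))
E
```

```text
[ 0.50009    -0.29591559  0.03      ] [ 0.60871005 -0.02023554  0.08      ] [ 0.4563368  -0.01241719  0.022     ]
```

View pics/c0.png

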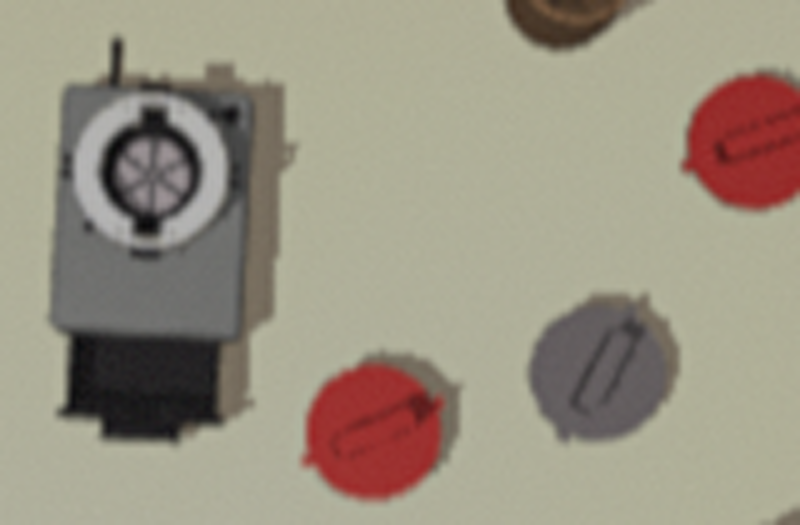

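```bash
python3 - <<'E'
from h import *
g=lambda x,y,z: pt('top0',255+x/5-.4,120+y/5-.4,z)
m=g(151,170.5,.08); n1=g(154,115,.08); n2=g(147,225,.08); p=g(141,440,.022)
print('mouth',m,'notch ax',n1-n2,np.degrees(np.arctan2(*(n1-n2)[[1,0]])))
d=m-p; print('pull',p,d,np.hypot(d[0],d[1]),np.degrees(np.arctan2(d[1],d[0])))
for a,b in(((61,328),(66,88)),((241,338),(250,100))):
    e=g(*b,.05)-g(*a,.05); print(np.degrees(np.arctan2(e[1],e[0])))
l=g(598,371,.032); h1=g(579,407,.062);h2=g(635,325,.062); t1=g(565,438,.028);t2=g(643,298,.028)
print('lid',l,(h1+h2)/2,np.degrees(np.arctan2(*(h2-h1)[[1,0]])),np.degrees(np.arctan2(*(t2-t1)[[1,0]])))
E
```

```text
mouth [ 0.60957027 -0.0181495   0.08      ] notch ax [ 0.06551836 -0.00296749  0.        ] -2.593293717476783
pull [ 0.45142934 -0.01189376  0.022     ] [ 0.15814093 -0.00625574  0.058     ] 0.1582646174392437 -2.2653256994053135
-0.051976615402469825
-1.2475054710887876
lid [ 0.49745058 -0.29016978  0.032     ] [ 0.49889088 -0.29150654  0.062     ] -33.71660408152911 -28.5445237114457
```

Emit:
{"name": "apply_moves", "arguments": {
  "rows": [
    [[0, 0, 0, 0.221, -1], [0, 0, 0, 0.221, -1], [0, 0, 0, 0.221, -1], [0.0152, -0.0391, 0, 0, -1], [0.0152, -0.0391, 0, 0, -1], [0.0152, -0.0391, 0, 0, -1], [0.0152, -0.0391, 0, 0, -1], [0.0152, -0.0391, 0, 0, -1], [0.0152, -0.0391, 0, 0, -1], [0.0152, -0.0391, 0, 0, -1], [0.0152, -0.0391, 0, 0, -1], [0.0152, -0.0391, 0, 0, -1], [0.0152, -0.0391, 0, 0, -1], [0.0152, -0.0391, 0, 0, -1], [0.0152, -0.0391, 0, 0, -1], [0.0152, -0.0391, 0, 0, -1], [0.0152, -0.0391, 0, 0, -1], [0, 0, 0, 0, -1]]
  ]
}}

```text
t: 1.9
eef_pos: [0.4011, -0.0065, 0.2311]
tool_rot: [-0.001, 1.0, -0.014, 0.0]
contact_force: [-0.5, -0.9, 0.4]
width: 0.0004
grasp_force: 0.0
```

```bash
python3 - <<'E'
from h import *
state(); snap('wrist','w1')
E
```

```text
t 1.9
eef_pos [ 0.4011 -0.0065  0.2311]
joint_pos [-4.6000e-02  4.2200e-02  1.9196e+00  1.6000e-03  1.1795e+00  1.5525e+00]
contact_force [-0.4657 -0.8699  0.4195]
ft_torque [-0.0294 -0.0056  0.0332]
width 0.0004
grasp_force 0.0
[[1.0, -0.028, 0.0], [-0.028, -1.0, 0.001], [0.0, -0.002, -1.0]]
```

View pics/w1.png

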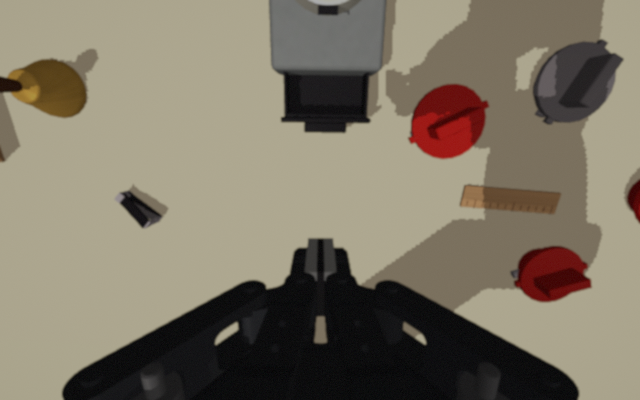

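Wrist view: drawer out, with its pull front centred at about (325,131). The grey lid is at (575,82), yawed clockwise, and red lids are at (450,120) and (552,275).

```bash
python3 - <<'E'
from h import *
a=pt('w1',304,131,.022);b=pt('w1',345,131,.022);print(a,b,b-a)
print('base corners',pt('w1',272,68,.05),pt('w1',384,70,.05))
print('notch tab',pt('w1',327,9,.08))
print('handle', pt('w1',620,56,.062),pt('w1',590,50,.062),'foot',pt('w1',562,102,.032),'tabs',pt('w1',545,120,.028),pt('w1',603,44,.028),'flange',pt('w1',574,81,.032))
E
```

```text
[0.45263459 0.01090196 0.022     ] [ 0.45128926 -0.03795731  0.022     ] [-0.00134533 -0.04885928  0.        ]
base corners [0.51869414 0.03955405 0.05      ] [ 0.51357646 -0.07616615  0.05      ]
notch tab [ 0.56127401 -0.01751765  0.08      ]
handle [ 0.51835206 -0.30494846  0.062     ] [ 0.52453307 -0.27421192  0.062     ] foot [ 0.47704366 -0.28118994  0.032     ] tabs [ 0.45773347 -0.26900032  0.028     ] [ 0.53548756 -0.31563149  0.028     ] flange [ 0.49876523 -0.28963685  0.032     ]
```

Emit:
{"name": "apply_moves", "arguments": {
  "rows": [
    [[0, 0.005, 0.036, 0.014, -1], [0, 0, 0.045, 0, -1], [0, 0, 0.045, 0, -1], [0, 0, 0.045, 0, -1], [0, 0, 0.03, 0, -1], [0, 0, 0.015, 0, -1], [0, 0, 0, 0, -1], [0.02, 0, 0, 0, -1], [0.01, 0, 0, 0, -1], [0.01, 0, 0, 0, -1], [0.01, 0, 0, 0, -1], [0.01, 0, 0, 0, -1], [0.01, 0, 0, 0, -1], [0.005, 0, 0, 0, -1]]
  ]
}}

```text
t: 3.35
eef_pos: [0.4757, -0.0184, 0.0153]
tool_rot: [0.0, 1.0, -0.021, 0.0]
contact_force: [-1.5, -0.8, 1.3]
width: -0.0001
grasp_force: 0.8
```

Emit:
{"name": "apply_moves", "arguments": {
  "rows": [
    [[0.004, 0, 0, 0, -1], [0.003, 0, 0, 0, -1], [0.002, 0, 0, 0, -1], [0, 0, 0, 0, -1]]
  ]
}}

```text
t: 3.75
eef_pos: [0.4839, -0.0187, 0.0153]
tool_rot: [0.0, 1.0, -0.021, 0.0]
contact_force: [-0.6, 0.6, -0.9]
width: -0.0002
grasp_force: 0.1
```

Emit:
{"name": "apply_moves", "arguments": {
  "rows": [
    [[0.002, 0, 0, 0, -1], [0.002, 0, 0, 0, -1], [0.001, 0, 0, 0, -1]]
  ]
}}

```text
t: 4.05
eef_pos: [0.4873, -0.0188, 0.0152]
tool_rot: [-0.0, 1.0, -0.021, -0.002]
contact_force: [-6.2, 0.9, 4.2]
width: 0.0004
grasp_force: 3.0
```

Emit:
{"name": "apply_moves", "arguments": {
  "rows": [
    [[0.002, 0, 0, 0, -1], [0.001, 0, 0, 0, -1], [0, 0, 0, 0, -1]]
  ]
}}

```text
t: 4.35
eef_pos: [0.4873, -0.0188, 0.0148]
tool_rot: [-0.0, 1.0, -0.021, -0.005]
contact_force: [-9.9, 0.7, 7.7]
width: 0.0
grasp_force: 5.0
```

Emit:
{"name": "apply_moves", "arguments": {
  "rows": [
    [[-0.02, 0, 0, 0, -1], [-0.015, 0, 0, 0, -1], [0, 0, -0.045, 0, -1], [0, 0, -0.047, 0, -1], [0, 0, -0.047, 0, -1], [0, 0, -0.045, 0, -0.06], [0.0075, 0.0386, 0, 0, -0.06], [0.0075, 0.0386, 0, 0, -0.06], [0.0075, 0.0386, 0, 0, -0.06], [0.0075, 0.0386, 0, 0, -0.06], [0.0075, 0.0386, 0, 0, -0.06], [0.0075, 0.0386, 0, 0, -0.06], [0.0075, 0.0386, 0, 0, -0.06], [0, 0, 0, 0.253, -0.06], [0, 0, 0, 0.253, -0.06], [0, 0, 0, 0.253, -0.06], [0, 0, 0, 0.253, -0.06], [0, 0, 0, 0, -0.06], [0, 0, 0, 0, -0.06]]
  ]
}}

```text
t: 6.25
eef_pos: [0.4982, -0.29, 0.1994]
tool_rot: [0.0, 0.963, -0.269, 0.001]
contact_force: [0.5, 0.3, 1.0]
width: 0.0402
grasp_force: 0.0
```

```bash
python3 - <<'E'
from h import *
state(); snap('wrist','w2'); snap('top','top2')
a=cv2.imread('pics/w2.png'); b=cv2.imread('pics/top2.png')[125:215,255:340]
b=cv2.resize(b,(160,170),interpolation=cv2.INTER_CUBIC); 
cv2.imwrite('pics/m2.png',np.hstack([a,cv2.copyMakeBorder(b,0,230,0,0,cv2.BORDER_CONSTANT)]))
E
```

```text
t 6.25
eef_pos [ 0.4982 -0.29    0.1994]
joint_pos [-5.4700e-01  3.4280e-01  1.6129e+00 -1.0000e-04  1.1846e+00  1.5689e+00]
contact_force [0.4579 0.3335 0.9927]
ft_torque [-0.0308 -0.0418  0.0185]
width 0.0402
grasp_force 0.0
[[0.855, -0.519, 0.001], [-0.519, -0.855, -0.001], [0.001, 0.0, -1.0]]
```

View pics/m2.png

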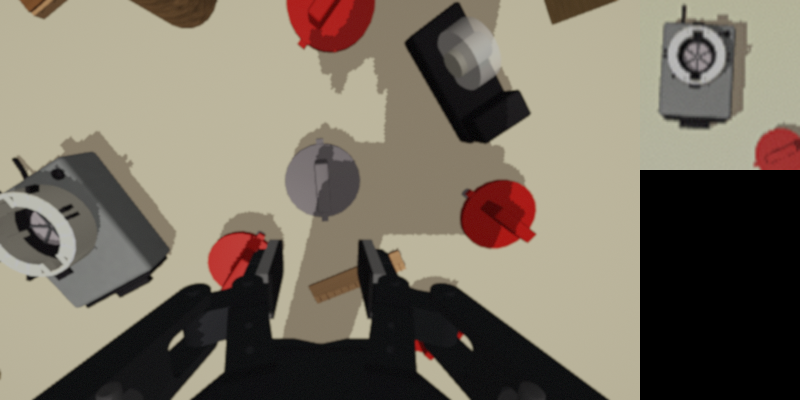

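Wrist view: the grey lid is centred at (322,180), with tabs near (322,142) and (323,217) and its handle along the tool's x. The inset shows the drawer shut.

```bash
python3 - <<'E'
from h import *
a=cv2.imread('pics/w2.png')[130:230,275:370]
cv2.imwrite('pics/c2.png',cv2.resize(a,None,fx=6,fy=6,interpolation=cv2.INTER_CUBIC))
f='w2'
print('TCP px',px(f,[.4982,-.29,.032]))
print('flange',pt(f,322.5,180,.032)); a,b=pt(f,322,142,.028),pt(f,323,217,.028); print('tabs',a,b,(a+b)/2,np.degrees(np.arctan2(*(a-b)[[1,0]])))
E
```

```text
TCP px [319.06963388 181.30513311]
flange [ 0.49750191 -0.29400879  0.032     ]
tabs [ 0.53286972 -0.31471169  0.028     ] [ 0.45860896 -0.27130906  0.028     ] [ 0.49573934 -0.29301037  0.028     ] -30.304682230753905
```

View pics/c2.png

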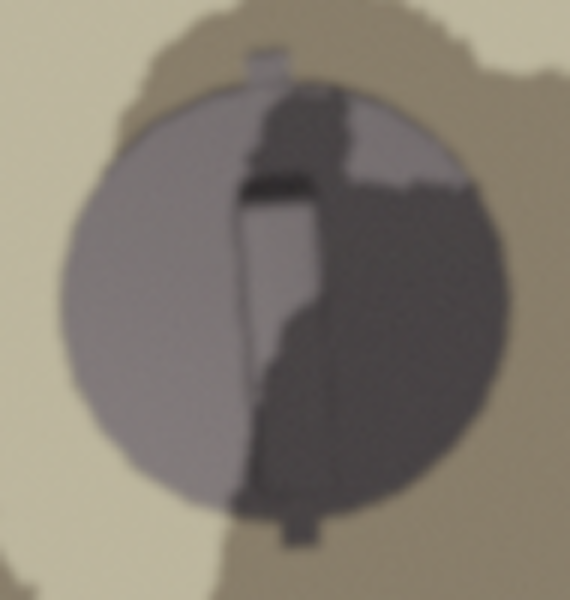

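Emit:
{"name": "apply_moves", "arguments": {
  "rows": [
    [[0.0015, 0.0038, 0, -0.143, -0.06], [0, 0, 0.045, 0, -0.06], [0, 0, 0.045, 0, -0.06], [0, 0, 0.04, 0, -0.06], [0, 0, 0.024, 0, -0.06], [0, 0, 0.01, 0, -0.06], [0, 0, 0, 0, -0.06], [0, 0, 0, 0, -1], [0, 0, 0, 0, -1], [0, 0, 0, 0, -1], [0, 0, 0, 0, -1], [0, 0, 0, 0, -1]]
  ]
}}

```text
t: 7.55
eef_pos: [0.4984, -0.2944, 0.037]
tool_rot: [0.001, 0.972, -0.236, 0.002]
contact_force: [1.3, 1.0, 6.0]
width: 0.0129
grasp_force: 62.2
```

```bash
python3 - <<'E'
from h import *
state(); snap('wrist','w3')
E
```

```text
t 7.55
eef_pos [ 0.4984 -0.2944  0.037 ]
joint_pos [-5.5340e-01  5.0920e-01  1.8082e+00  1.0000e-04  8.2030e-01  1.4934e+00]
contact_force [1.3021 1.0338 5.9908]
ft_torque [-0.0096 -0.0426  0.016 ]
width 0.0129
grasp_force 62.2104
[[0.889, -0.458, 0.003], [-0.458, -0.889, -0.002], [0.004, 0.0, -1.0]]
```

View pics/w3.png

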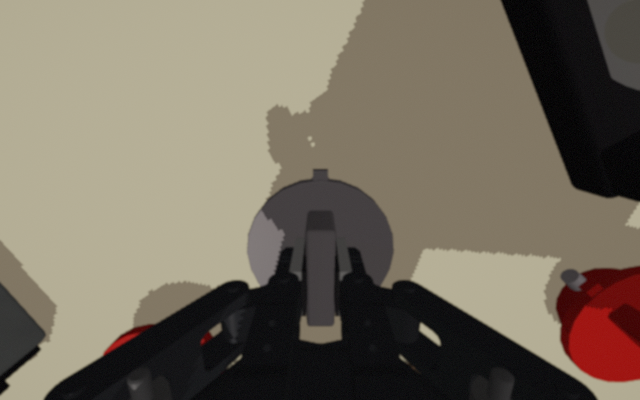

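Emit:
{"name": "apply_moves", "arguments": {
  "rows": [
    [[0, 0, -0.02, 0, -1], [0, 0, -0.04, 0, -1], [0, 0, -0.045, 0, -1], [0, 0, -0.045, 0, -1], [0, 0, -0.045, -0.217, -1], [0, 0, 0, -0.217, -1], [0, 0, 0, -0.217, -1], [0, 0, 0, -0.218, -1], [-0.001, -0.02, 0, 0, -1], [-0.0013, -0.037, 0, 0, -1], [-0.0013, -0.037, 0, 0, -1], [-0.0013, -0.037, 0, 0, -1], [-0.0013, -0.037, 0, 0, -1], [-0.0013, -0.037, 0, 0, -1], [-0.0013, -0.037, 0, 0, -1], [-0.001, -0.025, 0, 0, -1], [0, -0.012, 0, 0, -1], [0, 0, 0, 0, -1], [0, 0, 0, 0, -1]]
  ]
}}

```text
t: 9.5
eef_pos: [0.4987, -0.015, 0.2302]
tool_rot: [0.0, 1.0, -0.021, -0.0]
contact_force: [-0.1, -0.7, -0.9]
width: 0.0133
grasp_force: 60.9
```

```bash
python3 - <<'E'
from h import *
state(); snap('wrist','w4')
a=cv2.imread('pics/w4.png')[0:290,200:440]
cv2.imwrite('pics/c4.png',cv2.resize(a,None,fx=2,fy=2,interpolation=cv2.INTER_CUBIC))
K,R,t=cam('w3'); 
e=pt('w3',320,180,.032); tb=pt('w3',320,169.5,.029)
R3=rot(json.load(open('pics/w3.json'))['q']); p3=np.array(json.load(open('pics/w3.json'))['p'])
print('edge in tool',R3.T@(e-p3),'tab',R3.T@(tb-p3))
l,r=pt('w3',248,243,.032),pt('w3',393,243,.032); print(R3.T@(l-p3),R3.T@(r-p3))
E
```

```text
t 9.5
eef_pos [ 0.4987 -0.015   0.2302]
joint_pos [-5.2600e-02  2.0080e-01  1.7331e+00 -9.0000e-04  1.2079e+00  1.5604e+00]
contact_force [-0.0999 -0.708  -0.9392]
ft_torque [ 0.0406  0.0121 -0.0456]
width 0.0133
grasp_force 60.9441
[[0.999, -0.042, -0.0], [-0.042, -0.999, -0.001], [-0.0, 0.001, -1.0]]
edge in tool [0.03914334 0.00102968 0.00518954] tab [0.04416105 0.00102538 0.00820926]
[ 0.00277784 -0.03951151  0.00503811] [0.00283063 0.04218519 0.00505575]
```

View pics/c4.png

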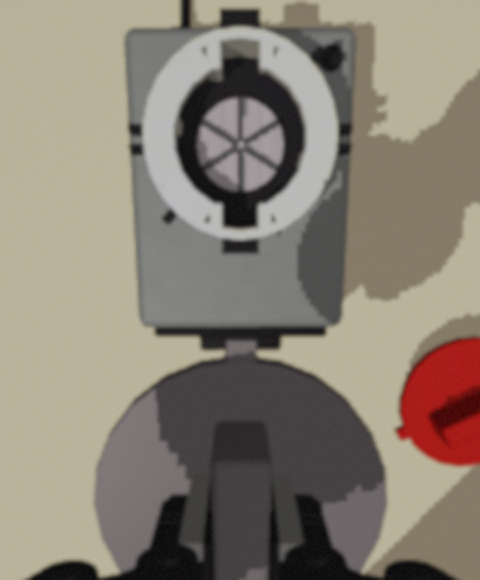

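Wrist view: the lid is held level. The mouth is centred at about (320.5,66), the notches are upright in the image at columns ~320, and the lid tab is at (321,175), so the yaw already lines up.

```bash
python3 - <<'E'
from h import *
c=json.load(open('pics/w4.json'));R=rot(c['q']);p=np.array(c['p'])
f=lambda u,v,z: R.T@(pt('w4',200+u/2-.25,v/2-.25,z)-p)
for s,q in dict(l=(142,132,.08),r=(340,132,.08),t=(241,25,.08),b=(241,240,.08),t1=(240,24,.08),t2=(240,252,.08),n1=(241,60,.08),n2=(240,215,.08)).items(): print(s,np.round(f(*q),4))
zl=p[2]-.005
print('lid tab',f(242,341,zl-.004),'edge',f(241,359,zl),f(95,490,zl),f(387,490,zl))
E
```

```text
l [ 0.114  -0.0454  0.1502]
r [0.1141 0.0469 0.1502]
t [0.1576 0.0007 0.1502]
b [0.0655 0.0008 0.1502]
t1 [0.1579 0.0003 0.1502]
t2 [0.0597 0.0003 0.1502]
n1 [0.1438 0.0008 0.1502]
n2 [0.0772 0.0003 0.1502]
lid tab [0.04322182 0.00102309 0.0089913 ] edge [0.03921457 0.00075665 0.00499195] [ 0.00135392 -0.04039508  0.00496466] [0.001375   0.04199867 0.00503613]
```

Emit:
{"name": "apply_moves", "arguments": {
  "rows": [
    [[0.02, 0, 0, 0, -1], [0.03, 0, 0, 0, -1], [0.03, 0, 0, 0, -1], [0.022, 0, 0, 0, -1], [0.012, 0, 0, 0, -1], [0, 0, 0.03, 0, -1], [0, 0, 0.035, 0, -1], [0, 0, 0.025, 0, -1], [0, 0, 0.01, 0, -1], [0, 0, 0.005, 0, -1], [0, 0, 0.005, 0, -1], [0, 0, 0, 0, -1]]
  ]
}}

```text
t: 10.75
eef_pos: [0.6132, -0.0195, 0.121]
tool_rot: [0.0, 1.0, -0.021, 0.001]
contact_force: [1.1, -0.6, -2.4]
width: 0.013
grasp_force: 61.0
```

Emit:
{"name": "apply_moves", "arguments": {
  "rows": [
    [[0, 0, 0.003, 0, -1], [0, 0, 0.003, 0, -1], [0, 0, 0.003, 0, -1], [0, 0, 0, 0, -1]]
  ]
}}

```text
t: 11.15
eef_pos: [0.6126, -0.0193, 0.1109]
tool_rot: [0.0, 1.0, -0.021, -0.0]
contact_force: [-0.4, 0.1, -1.5]
width: 0.0133
grasp_force: 61.0
```

Emit:
{"name": "apply_moves", "arguments": {
  "rows": [
    [[0, 0, 0.003, 0, -1], [0, 0, 0.003, 0, -1], [0, 0, 0.003, 0, -1], [0, 0, 0.003, 0, -1], [0, 0, 0, 0, -1]]
  ]
}}

```text
t: 11.65
eef_pos: [0.6125, -0.0193, 0.0987]
tool_rot: [0.0, 1.0, -0.021, -0.001]
contact_force: [-0.7, -0.8, -1.5]
width: 0.0128
grasp_force: 61.0
```

Emit:
{"name": "apply_moves", "arguments": {
  "rows": [
    [[0, 0, 0.002, 0, -1], [0, 0, 0.002, 0, -1], [0, 0, 0.001, 0, -1], [0, 0, 0.001, 0, -1], [0, 0, 0, 0, -1]]
  ]
}}

```text
t: 12.15
eef_pos: [0.6129, -0.0193, 0.0933]
tool_rot: [0.0, 1.0, -0.021, 0.0]
contact_force: [0.9, 0.7, -2.1]
width: 0.0129
grasp_force: 61.0
```

Emit:
{"name": "apply_moves", "arguments": {
  "rows": [
    [[0, 0, 0.001, 0, -1], [0, 0, 0.001, 0, -1], [0, 0, 0.001, 0, -1], [0, 0, 0, 0, -1]]
  ]
}}

```text
t: 12.55
eef_pos: [0.6129, -0.0193, 0.093]
tool_rot: [0.0, 1.0, -0.021, 0.001]
contact_force: [-5.7, 0.7, 11.5]
width: 0.0128
grasp_force: 63.2
```

Emit:
{"name": "apply_moves", "arguments": {
  "rows": [
    [[0, 0, -0.0015, 0, -1], [0, 0.0002, 0, 0.12, -1], [0, 0.0002, 0, 0.174, -1], [0, 0.0002, 0, 0.174, -1], [0, 0, 0, 0, -1]]
  ]
}}

```text
t: 13.05
eef_pos: [0.6143, -0.0204, 0.093]
tool_rot: [0.0, 0.991, -0.137, 0.002]
contact_force: [1.4, -0.2, 5.6]
width: 0.0127
grasp_force: 62.0
```

Emit:
{"name": "apply_moves", "arguments": {
  "rows": [
    [[0, 0.0002, 0, 0.174, -1], [0, 0.0002, 0, 0.174, -1], [0, 0.0002, 0, 0.174, -1], [0, 0.0002, 0, 0.174, -1], [0, 0.0002, 0, 0.174, -1], [0, 0.0002, 0, 0.174, -1], [0, 0, 0, 0.059, -1], [0, 0, 0, 0, -1], [0, 0, 0, 0, -1]]
  ]
}}

```text
t: 13.95
eef_pos: [0.6136, -0.0217, 0.0931]
tool_rot: [-0.0, 0.916, -0.401, 0.002]
contact_force: [1.7, -2.9, 5.2]
width: 0.0131
grasp_force: 62.1
```

```bash
python3 - <<'E'
from h import *
state(); snap('wrist','w5'); snap('top','top5')
a=cv2.imread('pics/w5.png'); a=cv2.resize(a[100:400,170:470],(600,600),interpolation=cv2.INTER_CUBIC)
b=cv2.imread('pics/top5.png')[120:220,255:305]
b=cv2.resize(b,(200,400),interpolation=cv2.INTER_CUBIC)
cv2.imwrite('pics/m5.png',np.hstack([a,cv2.copyMakeBorder(b,0,200,0,0,cv2.BORDER_CONSTANT)]))
E
```

```text
t 13.95
eef_pos [ 0.6136 -0.0217  0.0931]
joint_pos [-5.3400e-02  4.9040e-01  1.6645e+00 -1.5000e-03  9.8310e-01  2.3429e+00]
contact_force [ 1.7084 -2.9098  5.2409]
ft_torque [-0.5203 -0.0371  0.0224]
width 0.0131
grasp_force 62.091
[[0.679, -0.734, 0.004], [-0.734, -0.679, -0.001], [0.003, -0.002, -1.0]]
```

View pics/m5.png

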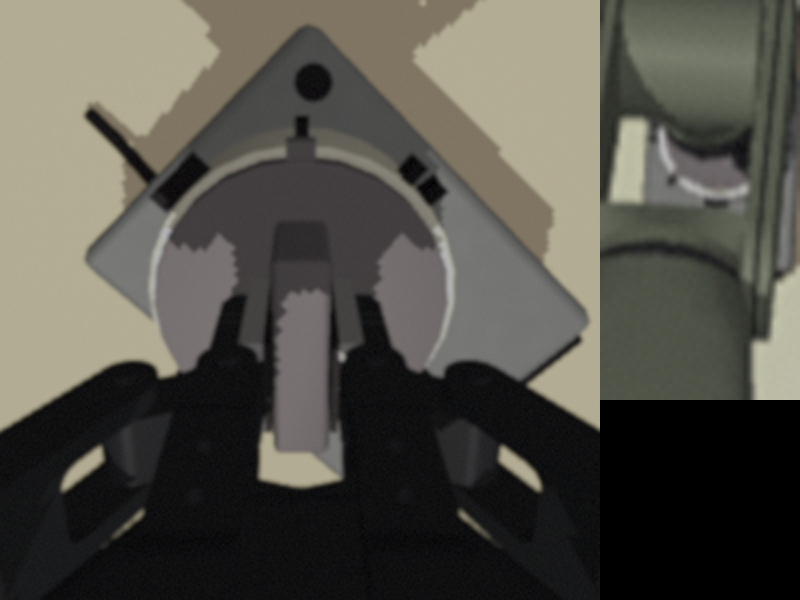

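The picture shows the lid tab at (301,148) pointing straight at the single tick at (302,126). The lid is flat on the rim and still gripped, and the drawer is flush.

```bash
python3 -c "
from bench import manip
print(manip.finish_job())"
```

```text
the job is handed in; nothing more can be done
None
```

The drawer is fully shut and the lid is seated on the rim, turned clockwise to the half-way tick and still held in the gripper; I handed the job in at about 14 s of the 51 s allowed, and no verdict came back.

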